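# Close up the part scanner and start it

## Robot

A 7-joint arm with a two-finger parallel gripper is mounted at the origin on the work surface. World frame = base frame: x ahead of the robot, y to its left, z up, the work surface at z = 0. Lengths are in m, angles in degrees, forces in N, time in s.
With the tool pointing down it reaches from about 0.4 to 0.875 m from the base axis. Payload 19.3 kg.
Tool frame: the origin (TCP) lies between the finger pads; the fingertips stand 25 mm ahead of it and the grasp point (between the pads) lies 6 mm ahead of it; z points along the fingers, y is the line along which they close (so a half turn about z gives the same grasp; the last joint's range is limited). The gripper opens to 85 mm and grips with 20 to 120 N. Pads are 22 mm wide; open, the fingers measure 114 mm over their backs; the gripper's body (76 mm by 85 mm) begins 54 mm behind the grasp point. The pads swing forward as they close: fully open they stand 13 mm farther back than shut.
Start: joints at [-78.85, 29.874, -2.08, 91.645, 1.215, 58.505, -6.463], TCP at [0.164, 0.603, 0.256] pointing down, gripper open.
Joint ranges: [-166.77, 166.77], [-17.47, 122.26], [-85.68, 81.53], [9.62, 139.38], [-72.42, 252.41], [9.2, 110.78], [-144.41, 144.41]. Speed limits (degrees/s): [108.29, 108.29, 136.94, 136.94, 172.46, 172.46, 172.46].

## Interface

Orientations are given as [roll, pitch, yaw] about the fixed x, y, z axes, in that order (R = Rz(yaw) Ry(pitch) Rx(roll)).
In Python, from workcell import arm gives the robot as it stands.
- The arm moves only by the shell command python3 -m creep 'ROWS' [FORCE]. ROWS is a JSON object of lists of equal length, an entry for each row: "xyz": the shift along the tool's x, y, z as a fraction of full scale, a list of three; "rot": the turn, a rotation vector about the tool's x, y, z as a fraction of full scale, a list of three; "grip": the closure, from -1 (fully open) to 1 (shut). In form: {"xyz": [[dx, dy, dz], ...], "rot": [[wx, wy, wz], ...], "grip": [grip, ...]}. A call has 1 to 10 rows; each row shifts and turns the commanded pose from where the row before left it, along the tool's axes as they then stand; what a row does not reach is not made up. Full scale, the value 1, is 0.5 m for a shift and 1.5 rad for a turn. A row lasts 1/12 s, in which the tool goes at most 41.7 mm and 7.16 degrees, less where a joint would pass 70% of its speed; a pose out of reach is approached as far as the arm can. A call with a number of a shift or a turn outside -1 to 1 is refused whole. A call with a gripper value outside its range is refused whole. The fingers move at their own pace and stop on an object; FORCE is the grip in N (left out, the last holds). Time passes only in rows, so rows that do not move let the fingers close. It gives the time, the measured TCP pose, the force, the opening and the grip force at its end, in the units of the state.
- arm.get_obs(): the state, without advancing time (a new reading comes with each control period).
- arm.read_camera(name): name is "side" or "top"; returns the picture (384x512x3 uint8, red, green, blue); there is no depth.
- arm.get_calibration(name): a dict with "camera_matrix" (3x3 intrinsics, pixels), "T" (4x4, takes a point from camera to world coordinates). Camera axes: x right, y up, looking along -z (the intrinsics and any distortion apply to the point x, -y, -z); pixel columns grow to the right and rows downward; lengths in m; the calibration is good to about 2 mm. A picture is of the moment at which its call begins. get_calibration takes no time and is no camera call.
- arm.close_job(): hands the job in; it is judged then, once.
The state is a dict: "time_s": time; "joint_pos": joint angles; "joint_velocities": joint speeds; "joint_efforts": joint torques, N m; "tool_pos": TCP position; "orientation": TCP orientation; "force": force on the tool from outside, world axes, zero at the start; "moment": the same for the moment, N m; "width": finger opening in m; "grip_force": force on a finger pad.
Only numpy, scipy, OpenCV 4.12 (cv2) and the standard library are available. Lean on these libraries where they do the work, as an engineer would, in place of code of your own. Each camera call takes 0.05 s, during which the arm holds its last target. There are 200 camera calls.

## Task

Get the bench scanner ready and start it, using fingertips only and grasping nothing: push the sample drawer fully home, gently enough that the steel bushing in it stays standing on the drawer's floor, and push the hinged black flap on top down flat over its window. Only when both are fully shut, press the large key on the small white control pod all the way down and let go of it; do not press the small key beside it. Leave everything else on the bench standing where it is.

Things in the scene. Friction and masses are not known exactly. Their poses are not given: they have to be found in the camera images.
- scanner: Bench scanner, fixed: blue box with pale roof, 170 deep (x) by 200 wide (y) by 85 high. Origin: centre of its underside, on the table. Its x axis points from the drawer side to the rear, z up. The drawer comes out of its -x side, which faces the robot; a 80 by 100 window lies in its roof.
- drawer (a joint): Sample drawer, opening in m: 0 fully home, grows as it comes out towards the scanner's -x; starts 0.06 to 0.09. About 1.5 N of rail friction, it stays where left and has no spring or catch.
- drawer_front (a point): Centre of the drawer's outer front face, a flat vertical grey panel without handle, 164 wide, 60 high (10 to 70 mm above the table) and 12 thick; the point lies 40 mm above the table and moves with the drawer. Fully home it is 97 mm in front of (-x of) the scanner's origin, so the panel stands 12 mm proud of the housing.
- drawer_floor (a point): Point on the top of the drawer's floor, midway across, 15 mm above the table, moves with the drawer, 77 mm behind the front face. The tray inside measures about 138 (x) by 148 (y), with side walls to 40 mm above the table.
- bushing: Loose turned steel bushing standing upright in the drawer: flange 30 diameter and 14 high, neck 20 diameter, 34 high in all, about 60 g. Origin: centre of its underside; z up its axis.
- flap (a joint): Light flap on the scanner's roof, angle in rad: 0 lying flat on the roof (shut), grows as it swings up and back about a hinge at the rear; starts between 0.9 and 1.4. Stiff hinge (about 0.16 N m of friction): it stays at any angle and is pushed down with 1 to 3 N at its free edge.
- flap_hinge (a point): Centre of the flap's hinge line, which runs along the scanner's y axis; 66 mm behind the scanner's origin and 88.5 mm above the table, at mid-thickness of the flap.
- flap_edge (a point): Middle of the flap's free edge, on its outer (upper) face, 127 mm from the hinge line; moves with the flap. The flap is a black plate 125 long, 150 wide, 6 thick; shut, its outer face is 91.5 mm above the table.
- pod: Fixed white control pod, 85 (x) by 125 (y) by 28 high, standing to the left or to the right of the scanner. Origin: centre of its underside. The large key lies towards its -y end, the small key towards its +y end.
- start_key (a joint): Large round key (34 mm diameter) of the pod, travel in m: 0 up, 0.006 fully down; springs back; about 4 N fully down.
- start_key_top (a point): Centre of the large key's top face, 50 mm above the table when up; moves with it. It lies 27 mm from the pod's origin towards the pod's -y and stands 10 mm proud of a fixed black collar of 50 mm diameter.
- lamp_key (a joint): Small round key (16 mm diameter) of the pod, 63 mm from the large one (36 mm from the pod's origin towards its +y), top 49 mm above the table, travel in m: 0 up, 0.005 fully down; not to be pressed.
- cartons: Bystander, loose: two orange cartons in one stack, 85 by 125 by 64 high, on the side of the scanner away from the pod. Origin under its centre.
- setting_ring: Bystander, loose: steel ring 48 diameter, 18 high, lying flat beside the drawer. Origin: centre of its underside.
- plug_gauge: Bystander, loose: dark steel cylinder 22 diameter, 45 high, standing beside the drawer. Origin: centre of its underside.
- cleaner: Bystander, loose: white bottle 48 diameter, 130 high. Origin: centre of its underside.
- screwdriver: Bystander, loose: screwdriver 150 long, lying on the table.
- brush: Bystander, loose: brush 150 long, lying on the table.

How it is judged (in metres and radians):
On the way, in this order (a step that is already met when the one before it is completed fails the run):
1. the drawer is fully home and the flap lies flat, in either order (value of joint drawer below 0.004 m and value of joint flap below 0.05 rad), for 0.2 s.
2. the large key is pressed down (all of step 1 and value of joint start_key above 0.0045 m), for 0.1 s.
At the end, for the whole second after the job is handed in: Drawer within 4 mm of home, flap within 0.05 rad of flat, large key let up again (within 1.5 mm), bushing standing (tilt under 0.15 rad) at rest on the floor of the shut drawer (all of step 1 and angle between bushing's own z axis and vertical below 0.15 rad and value of joint start_key below 0.0015 m and x of bushing in the frame of scanner above -0.08 m and z of bushing in the frame of drawer_floor between -0.004 and 0.004 m and linear speed of bushing below 0.02 m/s); the robot touches nothing.
It fails at once if the large key is pressed while the drawer or the flap is not shut (value of joint start_key above 0.003 m and (value of joint drawer above 0.006 m or value of joint flap above 0.08 rad)).
It fails at once if the small key is pressed (value of joint lamp_key above 0.0025 m).
It fails at once if the bushing is tipped over or lifted off the drawer's floor (angle between bushing's own z axis and vertical above 0.5 rad or height (world z) of bushing above 0.028 m).
It fails at once if a bystander is moved by more than 20 mm (distance of any of cartons, setting_ring, plug_gauge, cleaner, screwdriver, brush from where it was at the start of the episode above 0.02 m).
It also fails if it takes over 54 s, if anything falls off the work surface, if the arm or the gripper's body presses on something with over 40 N, if the wrist force passes 120 N, or if a joint passes its speed limit or range.

## Working session

There is one attempt and no reset: what is moved stays moved. The work goes in short steps, Python scripts to look and compute and a shell command to move; the robot and the scene stay as the last step left them, time stands still between calls to the robot, and variables do not carry over. Pictures are saved under pics/ and viewed, at most 10 in all, crops included, and the job is handed in when it is done.

```bash
mkdir -p pics; ls
python3 - <<'E'
from workcell import arm
import cv2, numpy as np
np.set_printoptions(precision=4,suppress=True)
for n in("side","top"):
    im=arm.read_camera(n); cv2.imwrite(f"pics/{n}0.png",im[:,:,::-1]); c=arm.get_calibration(n); print(n,c)
o=arm.get_obs(); print(o)
E
```

```text
pics
side {'camera_matrix': array([[425.0721,   0.    , 256.2366],
       [  0.    , 425.0721, 186.9482],
       [  0.    ,   0.    ,   1.    ]]), 'T': array([[-0.9396,  0.2537, -0.2299,  0.3958],
       [-0.342 , -0.7247,  0.5982,  0.5732],
       [-0.0149,  0.6407,  0.7677,  0.8122],
       [ 0.    ,  0.    ,  0.    ,  1.    ]])}
top {'camera_matrix': array([[386.3841,   0.    , 250.047 ],
       [  0.    , 386.3841, 195.3106],
       [  0.    ,   0.    ,   1.    ]]), 'T': array([[ 0.0118,  0.9913, -0.1311,  0.4866],
       [-0.9999,  0.0125,  0.0049,  0.0427],
       [ 0.0065,  0.131 ,  0.9914,  0.9994],
       [ 0.    ,  0.    ,  0.    ,  1.    ]])}
{'time_s': 0.1, 'joint_pos': array([-78.8521,  29.9072,  -2.0796,  91.6698,   1.2149,  58.5039,
        -6.4622]), 'joint_velocities': array([ 0.0455, -0.1174,  0.1159,  0.0256,  0.0926, -0.0101,  0.0143]), 'joint_efforts': array([  0.0025, -92.8483,   1.9833, -37.0529,   0.0181,   0.0053,
         0.0001]), 'tool_pos': array([0.1635, 0.6029, 0.2558]), 'orientation': array([-179.9414,    0.0052,  164.8286]), 'force': array([-0.1467,  0.7284, -0.3568]), 'moment': array([0.0082, 0.0205, 0.0139]), 'grip_force': 0.0, 'width': 0.08534901628394292}
```

View pics/side0.png

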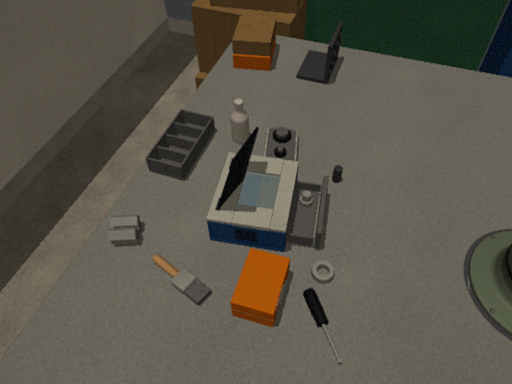

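View pics/top0.png

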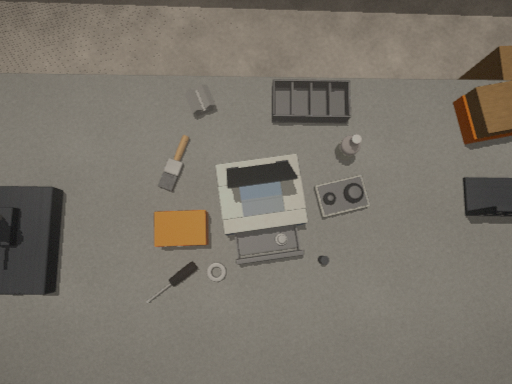

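The top view shows the scanner at about (262,195), drawer front at (270,257), bushing (281,240), pod with small key (330,198) and large key (354,193), plug gauge (323,260), ring (216,272) and cartons (180,228). The side view agrees. I'll enlarge both to pick corners.

Run:
```python
import cv2
a=cv2.imread("pics/top0.png")[125:275,200:380]; cv2.imwrite("pics/topc.png",cv2.resize(a,None,fx=4,fy=4,interpolation=cv2.INTER_CUBIC))
a=cv2.imread("pics/side0.png")[115:255,195:355]; cv2.imwrite("pics/sidec.png",cv2.resize(a,None,fx=4,fy=4,interpolation=cv2.INTER_CUBIC))
```

```text
(no output)
```

View pics/topc.png

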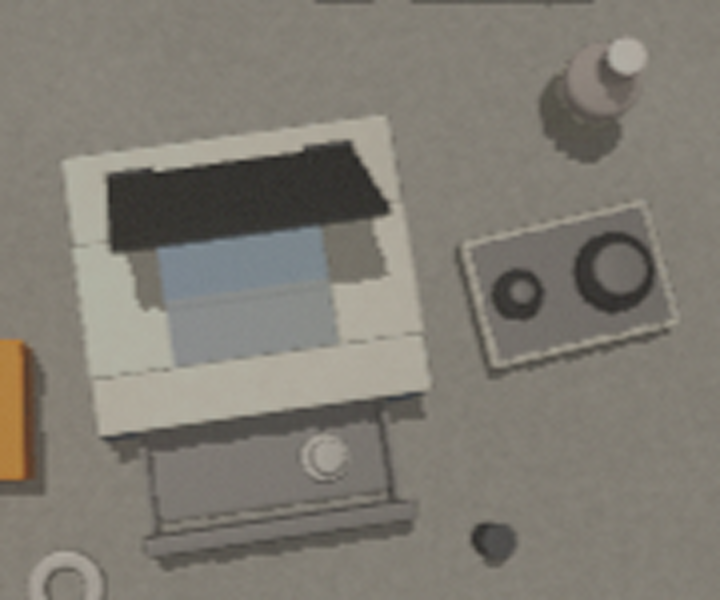

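View pics/sidec.png

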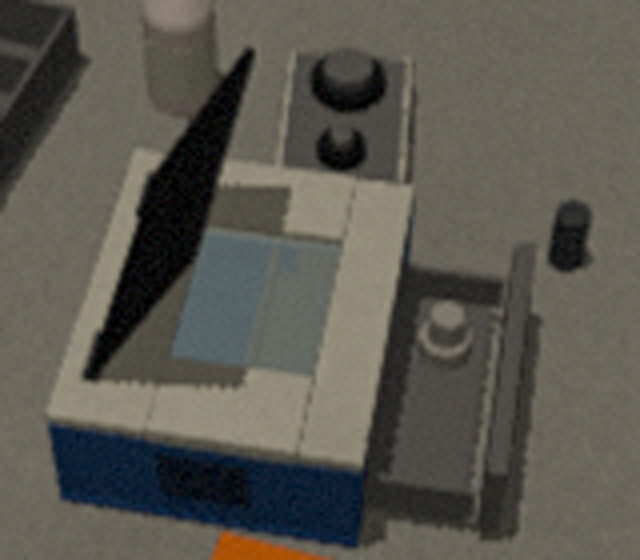

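The crops show the roof corners, the drawer panel's top edge, the flap's free edge and both keys clearly, so I'll triangulate these.

```bash
cat > h.py <<'E'
import numpy as np, cv2
from workcell import arm
np.set_printoptions(precision=4,suppress=True)
def P(n):
    c=arm.get_calibration(n); W=np.linalg.inv(c["T"]); return c["camera_matrix"]@np.diag([1,-1,-1])@W[:3]
PT,PS=P("top"),P("side")
def px(p,o): return np.array([p[0]/4+o[0]-.375,p[1]/4+o[1]-.375])
def tri(t,s):
    X=cv2.triangulatePoints(PT,PS,px(t,(200,125)),px(s,(195,115))); X=(X[:3]/X[3]).ravel(); return X
def onz(Pm,u,z):
    A=np.c_[Pm[:,0],Pm[:,1],-np.array([u[0],u[1],1])]; return np.linalg.solve(A,-(Pm[:,2]*z+Pm[:,3]))[:2]
def proj(Pm,X):
    v=Pm@np.r_[X,1]; return v[:2]/v[2]
E
python3 - <<'E'
from h import *
pts=dict(FR=((430,388),(413,184)),FL=((104,436),(364,465)),RL=((64,160),(50,414)),RR=((387,117),(137,150)),
 dR=((415,518),(536,247)),dL=((149,553),(508,475)),key=((620,270),(350,68)),lamp=((522,291),(343,134)),
 flapR=((390,212),(250,50)),bush=((326,453),(450,316)),gauge=((497,540),(575,212)))
R={k:tri(*v) for k,v in pts.items()}
for k,v in R.items(): print(k,v)
print("ang",np.degrees([np.arctan2(*(-(R[a]-R[b]))[[0,1]]*[-1,1])for a,b in(("FR","FL"),("RR","RL"),("dR","dL"))]))
print("key-lamp",R["key"]-R["lamp"])
for k,z in(("FR",.085),("FL",.085),("RL",.085),("RR",.085),("dR",.07),("dL",.07),("key",.05),("lamp",.049)):
    print(k,onz(PT,px(pts[k][0],(200,125)),z),onz(PS,px(pts[k][1],(195,115)),z))
print("flapL top, z .1..",[(z,onz(PT,px((112,250),(200,125)),z)) for z in(.17,.19,.21)])
E
```

```text
FR [ 0.5471 -0.0969  0.0898]
FL [0.5166 0.0949 0.0821]
RL [0.6811 0.1219 0.0865]
RR [ 0.711  -0.0725  0.0866]
dR [ 0.4704 -0.0905  0.07  ]
dL [0.4471 0.0673 0.0688]
key [ 0.6245 -0.2223  0.0481]
lamp [ 0.6098 -0.1606  0.0503]
flapR [ 0.6324 -0.0594  0.2008]
bush [ 0.5073 -0.0393  0.0515]
gauge [ 0.4571 -0.143   0.0506]
ang [9.0414 8.7376 8.3813]
key-lamp [ 0.0147 -0.0617 -0.0022]
FR [ 0.5464 -0.0978] [ 0.5489 -0.1013]
FL [0.5158 0.0946] [0.5167 0.0968]
RL [0.6811 0.122 ] [0.6819 0.121 ]
RR [ 0.7102 -0.073 ] [ 0.7126 -0.0739]
dR [ 0.4699 -0.0906] [ 0.4708 -0.0904]
dL [0.4475 0.0674] [0.4468 0.0681]
key [ 0.6234 -0.2219] [ 0.6246 -0.2203]
lamp [ 0.6096 -0.1609] [ 0.6105 -0.1618]
flapL top, z .1.. [(0.17, array([0.6136, 0.0874])), (0.19, array([0.6105, 0.0863])), (0.21, array([0.6075, 0.0852]))]
```

Both views agree, with heights within 5 mm of the text. The scanner is at (0.614, 0.0115) with yaw 9°. The drawer is about 60 mm open, the flap is near 62°, and the large key is at (0.624, −0.221).

I'll shut the fingers, turn the tool to the scanner's axes, and travel above everything.

```bash
python3 -m creep '{"xyz":[[0,0,-0.02],[0,0,-0.02],[0,0,0],[0,0,0],[-0.01,-0.016,0],[-0.02,-0.032,0],[-0.038,-0.06,0],[-0.038,-0.06,0],[-0.038,-0.06,0],[-0.038,-0.06,0]],"rot":[[0,0,-0.07],[0,0,-0.07],[0,0,-0.07],[0,0,-0.07],[0,0,0],[0,0,0],[0,0,0],[0,0,0],[0,0,0],[0,0,0]],"grip":[1,1,1,1,1,1,1,1,1,1]}' 20
cat >> h.py <<'E'
C=np.array([.614,.0115]); Y=np.radians(9)
RS=np.array([[np.cos(Y),-np.sin(Y)],[np.sin(Y),np.cos(Y)]])
def st():
    o=arm.get_obs(); p=o["tool_pos"]; s=RS.T@(p[:2]-C)
    print("t %.2f sx %.4f sy %.4f tipz %.4f"%(o["time_s"],s[0],s[1],p[2]-.025),"rpy",o["orientation"],"F",o["force"],"w %.4f"%o["width"],"j",o["joint_pos"])
E
python3 -c "
from h import *
st(); print(onz(PT,px((625,58),(200,125)),.13), onz(PT,px((600,75),(200,125)),.09))"
```

```text
time_s: 0.93
tool_pos: [0.2769, 0.4728, 0.276]
orientation: [-180.0, -0.0, -171.4]
force: [0.8, 0.8, 0.1]
width: 0.0001
grip_force: 0.0
t 0.93 sx -0.2608 sy 0.5083 tipz 0.2510 rpy [-179.9682   -0.0133 -171.3659] F [0.7634 0.7599 0.0523] w 0.0001 j [-61.0702  21.7166  -6.3193 101.9014   2.8038  56.5674  30.1429]
[ 0.7361 -0.2055] [ 0.7368 -0.2015]
```

```bash
python3 -m creep '{"xyz":[[-0.041,-0.0635,0],[-0.041,-0.0635,0],[-0.041,-0.0635,0],[-0.041,-0.0635,0],[-0.041,-0.0635,0],[-0.041,-0.0635,0],[-0.041,-0.0635,0],[-0.041,-0.0635,0],[-0.041,-0.0635,0],[-0.041,-0.0635,0]],"rot":[[0,0,0],[0,0,0],[0,0,0],[0,0,0],[0,0,0],[0,0,0],[0,0,0],[0,0,0],[0,0,0],[0,0,0]],"grip":[1,1,1,1,1,1,1,1,1,1]}' >/dev/null
python3 -c "
from h import *
st()"
```

```text
t 1.77 sx -0.0568 sy 0.1902 tipz 0.2512 rpy [-179.9917   -0.0155 -171.3797] F [ 0.7482  1.5814 -0.0468] w 0.0002 j [-26.812   22.8538   1.2536 100.2403  -0.5769  56.9294  73.2785]
```

```bash
python3 -m creep '{"xyz":[[-0.041,-0.0635,0],[-0.041,-0.0635,0],[-0.041,-0.0635,0],[-0.041,-0.0635,0],[-0.041,-0.0635,0],[-0.03,-0.04,0],[-0.01,-0.02,0],[0,0,0],[0,0,0]],"rot":[[0,0,0],[0,0,0],[0,0,0],[0,0,0],[0,0,0],[0,0,0],[0,0,0],[0,0,0],[0,0,0]],"grip":[1,1,1,1,1,1,1,1,1]}' >/dev/null
python3 -c "
from h import *
st()
im=arm.read_camera('side')[60:260,180:380]; cv2.imwrite('pics/s1.png',cv2.resize(im,None,fx=3,fy=3,interpolation=cv2.INTER_CUBIC)[:,:,::-1])"
```

```text
t 2.52 sx 0.0643 sy 0.0036 tipz 0.2508 rpy [ 179.9831   -0.0595 -171.2838] F [-0.0566  0.4839 -0.7661] w 0.0002 j [-9.4843 33.9891  3.8303 81.7648 -2.3895 64.3851 93.445 ]
```

View pics/s1.png

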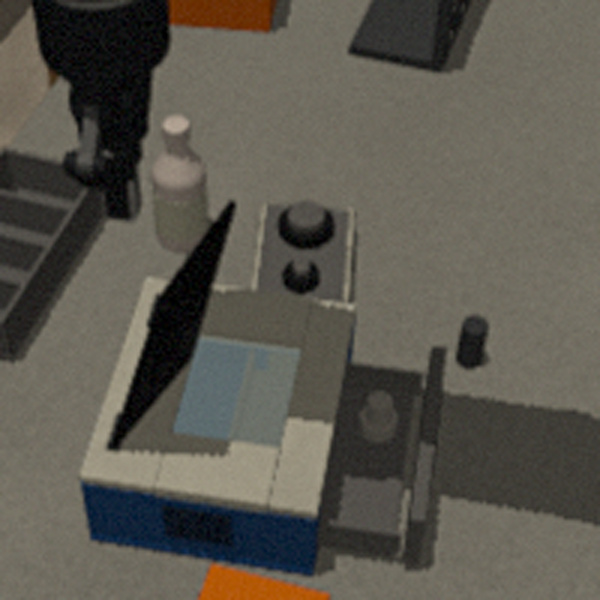

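The fingers hang at crop (122,212), behind the flap's upper edge at (233,205), with the bushing standing. Next I work out the sweep.

```bash
python3 -m creep '{"xyz":[[0,0,0.032],[0,0,0.032],[0,0,0.032],[0,0,0.032],[-0.0,0,0],[0.02,0,0],[0.015,0,0]],"rot":[[0,0,0],[0,0,0],[0,0,0],[0,0,0],[0,0,0],[0,0,0],[0,0,0]],"grip":[1,1,1,1,1,1,1]}' >/dev/null
python3 -c "
from h import *
st()
th=np.radians(np.linspace(62,0,17)); r=.11
x=.066-r*np.cos(th)+.003*np.sin(th)+.011; z=.0885+r*np.sin(th)+.003*np.cos(th)
print(np.c_[np.degrees(th),x,z,]); print(np.c_[-np.diff(x)/.5,-np.diff(z)/.5])
w=np.r_[C+RS@[.0643,.0036],.2508]; print(proj(PS,w))"
```

```text
t 3.15 sx 0.0469 sy 0.0049 tipz 0.1879 rpy [ 179.9877    0.0032 -171.0797] F [ 0.3934 -0.4923  0.8104] w -0.0002 j [-9.3152 35.6843  3.3264 88.5102 -2.3584 55.8711 93.6316]
[[62.      0.028   0.187 ]
 [58.125   0.0215  0.1835]
 [54.25    0.0152  0.1795]
 [50.375   0.0092  0.1751]
 [46.5     0.0035  0.1704]
 [42.625  -0.0019  0.1652]
 [38.75   -0.0069  0.1597]
 [34.875  -0.0115  0.1539]
 [31.     -0.0157  0.1477]
 [27.125  -0.0195  0.1413]
 [23.25   -0.0229  0.1347]
 [19.375  -0.0258  0.1278]
 [15.5    -0.0282  0.1208]
 [11.625  -0.0301  0.1136]
 [ 7.75   -0.0316  0.1063]
 [ 3.875  -0.0325  0.0989]
 [ 0.     -0.033   0.0915]]
[[0.0131 0.0071]
 [0.0126 0.0079]
 [0.012  0.0088]
 [0.0114 0.0096]
 [0.0107 0.0103]
 [0.01   0.011 ]
 [0.0092 0.0117]
 [0.0084 0.0123]
 [0.0076 0.0128]
 [0.0067 0.0133]
 [0.0058 0.0137]
 [0.0048 0.0141]
 [0.0039 0.0144]
 [0.0029 0.0146]
 [0.0019 0.0148]
 [0.0009 0.0149]]
[220.9755 130.7597]
```

The predicted tip pixel matches the one seen. Now I sweep the first half of the arc.

```bash
python3 -m creep '{"xyz":[[0.013,0,0],[0.013,0,0],[0.012,0,0],[0.013,0,0.007],[0.0125,0,0.008],[0.012,0,0.009],[0.0115,0,0.0095],[0.0107,0,0.0103],[0.01,0,0.011]],"rot":[[0,0,0],[0,0,0],[0,0,0],[0,0,0],[0,0,0],[0,0,0],[0,0,0],[0,0,0],[0,0,0]],"grip":[1,1,1,1,1,1,1,1,1]}' >/dev/null
python3 -c "
from h import *
st()"
```

```text
t 3.90 sx -0.0070 sy 0.0039 tipz 0.1593 rpy [-179.9977   -0.0147 -171.1169] F [0.1695 0.2129 1.011 ] w -0.0001 j [-9.0048 32.9861  2.9926 98.5295 -2.1692 48.5551 93.8257]
```

```bash
python3 -m creep '{"xyz":[[0.009,0,0.0117],[0.0084,0,0.0123],[0.0076,0,0.0128],[0.0067,0,0.0133],[0.0058,0,0.0137],[0.0048,0,0.0141],[0.0039,0,0.0144],[0.0029,0,0.0146],[0.002,0,0.0148],[0.001,0,0.007]],"rot":[[0,0,0],[0,0,0],[0,0,0],[0,0,0],[0,0,0],[0,0,0],[0,0,0],[0,0,0],[0,0,0],[0,0,0]],"grip":[1,1,1,1,1,1,1,1,1,1]}' >/dev/null
python3 -c "
from h import *
st()
im=arm.read_camera('side')[60:260,180:380]; cv2.imwrite('pics/s2.png',cv2.resize(im,None,fx=3,fy=3,interpolation=cv2.INTER_CUBIC)[:,:,::-1])"
```

```text
t 4.73 sx -0.0328 sy 0.0040 tipz 0.0944 rpy [-179.9993   -0.0429 -171.1068] F [0.4579 0.2178 0.9483] w 0.0000 j [ -8.5543  36.1933   2.4046 104.7517  -2.2454  39.1434  94.0227]
```

View pics/s2.png

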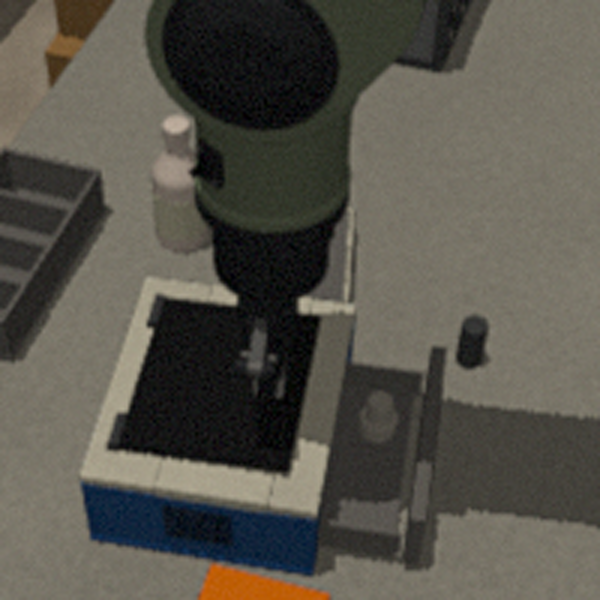

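The flap now lies nearly flat under the fingertip at crop (270,390). I'll press it the last millimetres, watching the force.

```bash
for i in 1; do python3 -m creep '{"xyz":[[0,0,0.003],[0,0,0.003],[0,0,0.002],[0,0,0]],"rot":[[0,0,0],[0,0,0],[0,0,0],[0,0,0]],"grip":[1,1,1,1]}' >/dev/null; done
python3 -c "
from h import *
st()"
```

```text
t 5.12 sx -0.0323 sy 0.0040 tipz 0.0917 rpy [-179.9966    0.0167 -171.1119] F [0.2103 0.0208 0.1731] w -0.0000 j [ -8.5334  36.4368   2.3819 104.8015  -2.2537  38.7902  94.0279]
```

```bash
python3 -m creep '{"xyz":[[0,0,0.003],[0,0,0.002],[0,0,0],[0,0,0]],"rot":[[0,0,0],[0,0,0],[0,0,0],[0,0,0]],"grip":[1,1,1,1]}' ; python3 -c "
from h import *
st()"
```

```text
time_s: 5.45
tool_pos: [0.5816, 0.0103, 0.116]
orientation: [180.0, 0.1, -171.1]
force: [-12.1, -0.2, 35.7]
width: -0.0002
grip_force: 17.7
t 5.45 sx -0.0322 sy 0.0039 tipz 0.0910 rpy [ 179.9983    0.067  -171.128 ] F [-12.1381  -0.1517  35.6691] w -0.0002 j [ -8.5201  36.489    2.3741 104.8395  -2.2674  38.6501  94.0305]
```

That is 36 N of firm contact at the flap's shut height. Now I lift off and go to the front of the drawer.

```bash
python3 -m creep '{"xyz":[[0,0,-0.01],[0,0,-0.03],[0,0,-0.05],[0,0,-0.05],[0.02,0,0],[0.06,0,0],[0.06,0,0],[0.06,0,0],[0.06,0,0],[0.06,0,0]],"rot":[[0,0,0],[0,0,0],[0,0,0],[0,0,0],[0,0,0],[0,0,0],[0,0,0],[0,0,0],[0,0,0],[0,0,0]],"grip":[1,1,1,1,1,1,1,1,1,1]}' ; python3 -m creep '{"xyz":[[0.022,-0.004,0],[0,0,0],[0,0,0]],"rot":[[0,0,0],[0,0,0],[0,0,0]],"grip":[1,1,1]}' ;python3 -c "
from h import *
st()
im=arm.read_camera('side')[60:260,180:380]; cv2.imwrite('pics/s3.png',cv2.resize(im,None,fx=3,fy=3,interpolation=cv2.INTER_CUBIC)[:,:,::-1])"
```

```text
time_s: 6.28
tool_pos: [0.4219, -0.0145, 0.1842]
orientation: [-180.0, 0.0, -171.1]
force: [0.2, 0.1, 0.2]
width: -0.0
grip_force: 0.0
time_s: 6.53
tool_pos: [0.4134, -0.018, 0.1845]
orientation: [-180.0, 0.1, -171.1]
force: [0.3, 0.3, -0.6]
width: -0.0001
grip_force: 0.0
t 6.53 sx -0.2027 sy 0.0022 tipz 0.1595 rpy [-179.9961    0.085  -171.1241] F [ 0.3255  0.3485 -0.5722] w -0.0001 j [ -7.99    17.4837   2.7321 126.1576  -1.3883  36.3003  94.6095]
```

View pics/s3.png

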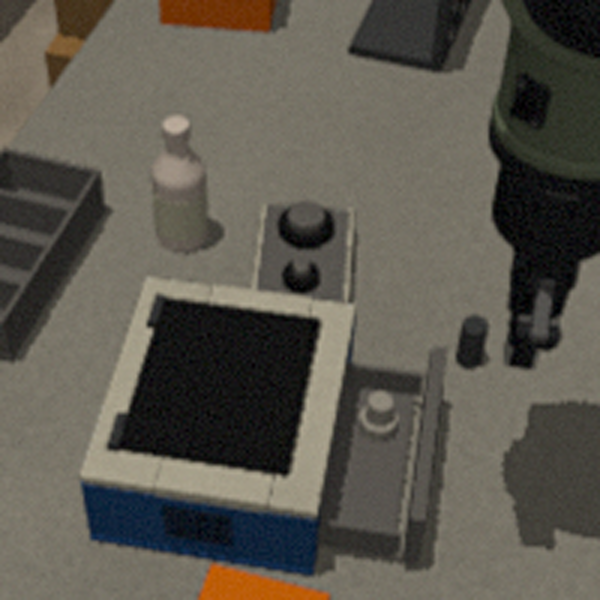

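The flap is flat, the bushing stands at (380,408), and the fingers are in front of the drawer panel. Now I descend.

```bash
python3 -m creep '{"xyz":[[0,0,0.038],[0,0,0.038],[0,0,0.038],[0,0,0.038],[0,0,0.038],[0,0,0.038],[0,0,0]],"rot":[[0,0,0],[0,0,0],[0,0,0],[0,0,0],[0,0,0],[0,0,0],[0,0,0]],"grip":[1,1,1,1,1,1,1]}' ; python3 -m creep '{"xyz":[[-0.01,0,0],[-0.012,0,0],[-0.01,0,0],[-0.006,0,0],[-0.004,0,0],[-0.003,0,0],[-0.003,0,0],[-0.003,0,0]],"rot":[[0,0,0],[0,0,0],[0,0,0],[0,0,0],[0,0,0],[0,0,0],[0,0,0],[0,0,0]],"grip":[1,1,1,1,1,1,1,1]}' ;python3 -c "
from h import *
st()"
```

```text
time_s: 7.17
tool_pos: [0.4126, -0.0177, 0.0673]
orientation: [180.0, -0.2, -171.1]
force: [-1.5, -0.4, 0.1]
width: -0.0002
grip_force: 0.0
time_s: 7.83
tool_pos: [0.4379, -0.0141, 0.0702]
orientation: [-180.0, 0.0, -171.1]
force: [0.7, -0.6, 1.1]
width: -0.0001
grip_force: 0.0
t 7.83 sx -0.1779 sy 0.0023 tipz 0.0452 rpy [-179.9989    0.0031 -171.1118] F [ 0.6608 -0.5747  1.1016] w -0.0001 j [ -7.0297  32.6508   1.4314 126.7515  -2.191   20.6165  95.1145]
```

```bash
python3 -m creep '{"xyz":[[-0.003,0,0],[-0.003,0,0],[-0.003,0,0],[-0.003,0,0],[-0.003,0,0],[-0.003,0,0],[-0.003,0,0],[-0.004,0,0],[-0.004,0,0],[-0.004,0,0]],"rot":[[0,0,0],[0,0,0],[0,0,0],[0,0,0],[0,0,0],[0,0,0],[0,0,0],[0,0,0],[0,0,0],[0,0,0]],"grip":[1,1,1,1,1,1,1,1,1,1]}' >/dev/null; python3 -m creep '{"xyz":[[-0.004,0,0],[-0.004,0,0],[-0.004,0,0],[-0.004,0,0],[-0.004,0,0],[-0.004,0,0],[-0.004,0,0],[-0.004,0,0],[-0.004,0,0],[-0.004,0,0]],"rot":[[0,0,0],[0,0,0],[0,0,0],[0,0,0],[0,0,0],[0,0,0],[0,0,0],[0,0,0],[0,0,0],[0,0,0]],"grip":[1,1,1,1,1,1,1,1,1,1]}';python3 -c "
from h import *
st()
im=arm.read_camera('side')[60:260,180:380]; cv2.imwrite('pics/s4.png',cv2.resize(im,None,fx=3,fy=3,interpolation=cv2.INTER_CUBIC)[:,:,::-1])"
```

```text
time_s: 9.5
tool_pos: [0.4741, -0.0084, 0.07]
orientation: [-180.0, -0.0, -171.1]
force: [-1.4, -0.8, -0.5]
width: 0.0001
grip_force: 0.8
t 9.50 sx -0.1413 sy 0.0022 tipz 0.0450 rpy [-179.9974   -0.0029 -171.1137] F [-1.4091 -0.7938 -0.4628] w 0.0001 j [ -7.3848  34.4806   1.6256 121.6513  -2.2652  23.8982  94.9129]
```

View pics/s4.png

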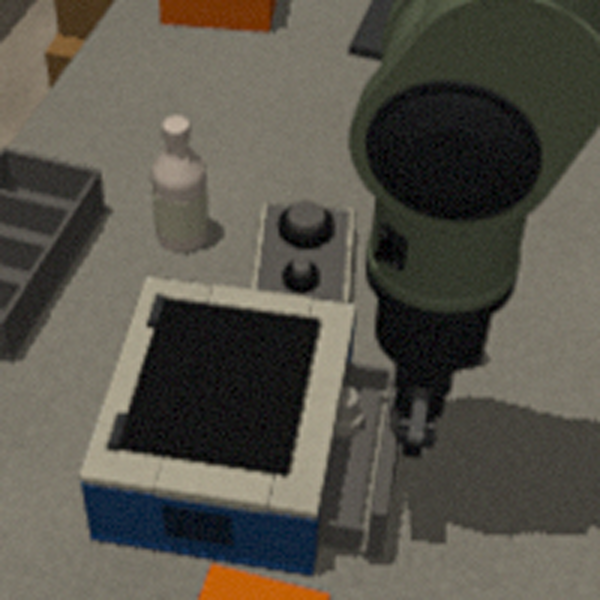

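The drawer moves with the fingers (panel now near x=385), and the bushing at (350,410) is still upright. I continue gently.

```bash
python3 -m creep '{"xyz":[[-0.004,0,0],[-0.004,0,0],[-0.004,0,0],[-0.004,0,0],[-0.004,0,0],[-0.004,0,0],[-0.004,0,0],[-0.004,0,0],[-0.004,0,0],[-0.004,0,0]],"rot":[[0,0,0],[0,0,0],[0,0,0],[0,0,0],[0,0,0],[0,0,0],[0,0,0],[0,0,0],[0,0,0],[0,0,0]],"grip":[1,1,1,1,1,1,1,1,1,1]}' >/dev/null; python3 -m creep '{"xyz":[[-0.003,0,0],[-0.003,0,0],[-0.003,0,0],[-0.002,0,0],[-0.002,0,0],[-0.002,0,0],[-0.002,0,0],[-0.002,0,0]],"rot":[[0,0,0],[0,0,0],[0,0,0],[0,0,0],[0,0,0],[0,0,0],[0,0,0],[0,0,0]],"grip":[1,1,1,1,1,1,1,1]}';python3 -c "
from h import *
st()"
```

```text
time_s: 11.05
tool_pos: [0.5032, -0.0039, 0.0701]
orientation: [-180.0, -0.0, -171.1]
force: [-1.7, -1.0, 0.2]
width: -0.0003
grip_force: 0.8
t 11.05 sx -0.1119 sy 0.0021 tipz 0.0451 rpy [-179.9986   -0.0013 -171.1111] F [-1.6879 -1.0218  0.2248] w -0.0003 j [ -7.629   36.0345   1.7666 117.4725  -2.324   26.526   94.7683]
```

```bash
python3 -m creep '{"xyz":[[-0.002,0,0],[-0.002,0,0],[-0.002,0,0],[0,0,0],[0,0,0]],"rot":[[0,0,0],[0,0,0],[0,0,0],[0,0,0],[0,0,0]],"grip":[1,1,1,1,1]}';python3 -m creep '{"xyz":[[-0.001,0,0],[-0.001,0,0],[0,0,0]],"rot":[[0,0,0],[0,0,0],[0,0,0]],"grip":[1,1,1]}';python3 -c "
from h import *
st()"
```

```text
time_s: 11.47
tool_pos: [0.5062, -0.0033, 0.0701]
orientation: [180.0, 0.0, -171.1]
force: [-0.4, 0.3, -0.7]
width: 0.0
grip_force: 0.0
time_s: 11.72
tool_pos: [0.5071, -0.0032, 0.0701]
orientation: [180.0, -0.0, -171.1]
force: [-0.8, 0.8, 0.7]
width: 0.0
grip_force: 0.4
t 11.72 sx -0.1079 sy 0.0022 tipz 0.0451 rpy [ 179.997    -0.0018 -171.1021] F [-0.8426  0.8322  0.7453] w 0.0000 j [ -7.6639  36.2493   1.7798 116.9033  -2.3342  26.8816  94.7517]
```

```bash
python3 -m creep '{"xyz":[[-0.001,0,0],[-0.001,0,0],[-0.001,0,0],[0,0,0]],"rot":[[0,0,0],[0,0,0],[0,0,0],[0,0,0]],"grip":[1,1,1,1]}';python3 -m creep '{"xyz":[[-0.001,0,0],[-0.001,0,0],[-0.001,0,0],[0,0,0]],"rot":[[0,0,0],[0,0,0],[0,0,0],[0,0,0]],"grip":[1,1,1,1]}'
```

```text
time_s: 12.05
tool_pos: [0.5086, -0.0029, 0.07]
orientation: [180.0, 0.0, -171.1]
force: [-1.3, 0.3, -0.1]
width: -0.0001
grip_force: 0.3
time_s: 12.38
tool_pos: [0.5088, -0.003, 0.0699]
orientation: [180.0, -0.2, -171.1]
force: [-8.7, -0.3, 5.7]
width: -0.0005
grip_force: 4.3
```

The drawer is against its stop (8.7 N, sudden rise). I back off, rise, and move over to the large key.

```bash
python3 -m creep '{"xyz":[[0.01,0,0],[0.02,0,0],[0.02,0,0],[0,0,-0.046],[0,0,-0.046],[0,0,-0.046],[0,0,-0.046],[0,0,-0.046],[-0.02,-0.03,0],[-0.025,-0.055,0]],"rot":[[0,0,0],[0,0,0],[0,0,0],[0,0,0],[0,0,0],[0,0,0],[0,0,0],[0,0,0],[0,0,0],[0,0,0]],"grip":[1,1,1,1,1,1,1,1,1,1]}'; python3 -m creep '{"xyz":[[-0.025,-0.055,0],[-0.025,-0.055,0],[-0.025,-0.055,0],[-0.025,-0.055,0],[-0.025,-0.055,0],[-0.025,-0.055,0],[-0.015,-0.053,0],[0,0,0],[0,0,0]],"rot":[[0,0,0],[0,0,0],[0,0,0],[0,0,0],[0,0,0],[0,0,0],[0,0,0],[0,0,0],[0,0,0]],"grip":[1,1,1,1,1,1,1,1,1]}' >/dev/null
python3 -c "
from h import *
st()
im=arm.read_camera('side')[60:260,180:380]; cv2.imwrite('pics/s5.png',cv2.resize(im,None,fx=3,fy=3,interpolation=cv2.INTER_CUBIC)[:,:,::-1])"
```

```text
time_s: 13.22
tool_pos: [0.5144, -0.0432, 0.1867]
orientation: [180.0, 0.2, -170.9]
force: [1.4, 0.6, -0.7]
width: -0.0
grip_force: 0.0
t 13.97 sx -0.0261 sy -0.2335 tipz 0.1595 rpy [-179.9793   -0.0238 -171.236 ] F [-1.1298  0.5994 -0.1053] w 0.0003 j [ 11.8187  37.8335   4.2632  89.2659  -3.2357  53.0347 115.8999]
```

View pics/s5.png

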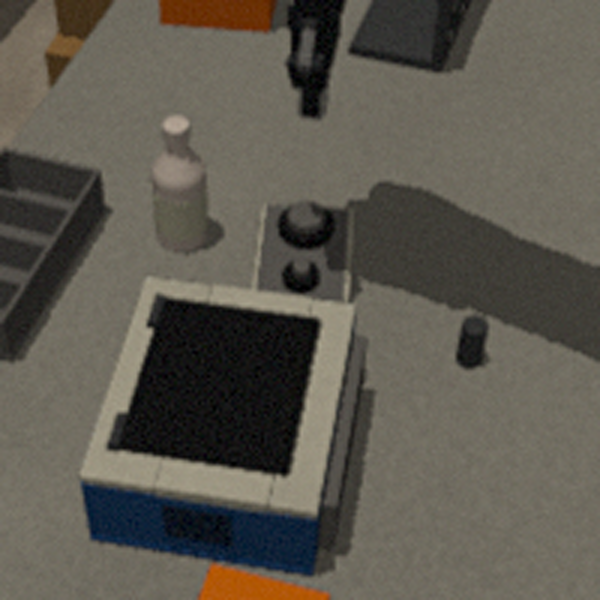

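The drawer panel now sits close to the housing, the flap is flat, and the fingertip is above the large key. I descend slowly onto it.

```bash
python3 -m creep '{"xyz":[[0,0,0.04],[0,0,0.041],[0,0,0.041],[0,0,0.041],[0,0,0.04],[0,0,0],[0,0,0]],"rot":[[0,0,0],[0,0,0],[0,0,0],[0,0,0],[0,0,0],[0,0,0],[0,0,0]],"grip":[1,1,1,1,1,1,1]}'; python3 -m creep '{"xyz":[[0,0,0.004],[0,0,0.004],[0,0,0.004],[0,0,0.004],[0,0,0.003],[0,0,0.002],[0,0,0.002],[0,0,0],[0,0,0]],"rot":[[0,0,0],[0,0,0],[0,0,0],[0,0,0],[0,0,0],[0,0,0],[0,0,0],[0,0,0],[0,0,0]],"grip":[1,1,1,1,1,1,1,1,1]}'
```

```text
time_s: 14.6
tool_pos: [0.6247, -0.2206, 0.0834]
orientation: [179.9, -0.1, -171.1]
force: [0.8, -1.0, 0.8]
width: -0.0
grip_force: 0.0
time_s: 15.35
tool_pos: [0.6254, -0.2216, 0.0722]
orientation: [-180.0, 0.0, -171.1]
force: [1.5, 0.6, 3.0]
width: 0.0002
grip_force: 1.2
```

```bash
python3 -m creep '{"xyz":[[0,0,0.002],[0,0,0.002],[0,0,0.002],[0,0,0.001],[0,0,0],[0,0,0]],"rot":[[0,0,0],[0,0,0],[0,0,0],[0,0,0],[0,0,0],[0,0,0]],"grip":[1,1,1,1,1,1]}'
```

```text
time_s: 15.85
tool_pos: [0.6254, -0.2216, 0.069]
orientation: [-180.0, 0.0, -171.1]
force: [-1.0, 0.9, 10.0]
width: -0.0002
grip_force: 5.2
```

The key is bottomed: the tip is at 44 mm and the force reads 10 N. I hold briefly, let go and retreat upward.

```bash
python3 -m creep '{"xyz":[[0,0,0.0005],[0,0,0],[0,0,-0.005],[0,0,-0.01],[0,0,-0.03],[0,0,-0.06],[0,0,-0.06],[0,0,-0.06],[0,0,0],[0,0,0]],"rot":[[0,0,0],[0,0,0],[0,0,0],[0,0,0],[0,0,0],[0,0,0],[0,0,0],[0,0,0],[0,0,0],[0,0,0]],"grip":[1,1,1,1,1,1,1,1,1,1]}'
python3 -c "
from h import *
a=arm.read_camera('side')[100:260,180:380]; b=arm.read_camera('top')[125:285,190:390]
cv2.imwrite('pics/f.png',cv2.resize(np.hstack([a,b]),None,fx=2,fy=2,interpolation=cv2.INTER_CUBIC)[:,:,::-1])"
```

```text
time_s: 16.68
tool_pos: [0.6256, -0.2219, 0.1825]
orientation: [-179.9, 0.1, -171.1]
force: [0.4, -0.1, -0.6]
width: -0.0002
grip_force: 0.0
```

View pics/f.png

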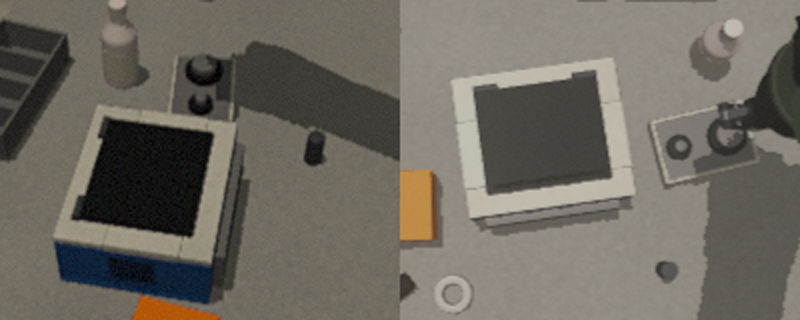

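The final pictures show the flap flat, the drawer home with its panel just proud of the housing, the key up, and every bystander in place. The fingers are clear of everything.

```bash
python3 -c "
from workcell import arm
print(arm.close_job())"
```

```text
the job is handed in; nothing more can be done
None
```

The drawer was pushed home, the flap shut flat, then the large key pressed to its stop and released, and the job was handed in at about 17 s; no verdict came back, and the bushing was last seen upright at about half travel, since the shut drawer hides it.

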